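Press a lens cell home with the locking clamp, then release it

TASK

Press the lens cell fully home in its mount with the bench locking clamp: push the clamp's long handle down until it passes over centre and stays locked by itself with nothing touching it, then press down the tab of the release lever so that the clamp springs open and leaves the cell seated. Push neither handle nor lever harder than about 25 N, above all do not bear on the handle once it has met its stop; do not touch the cell, and leave the things standing nearby alone.

Things in the scene. Friction and masses are not known exactly. Their poses are not given: they have to be found in the camera images.
- clamp: The fixed locking clamp, a steel C-frame on a grey base plate (165 x 85 x 10 mm, from 70 mm behind to 95 mm ahead of the origin along x). Origin on the bench, straight under the handle's pivot and the pressing pad. Its x axis points from the handle's ball end towards the frame's upright; handle and release lever lie in the plane y = 0 and point along -x; z is up.
- handle_pivot (a point): The axis of the handle's hinge, 110 mm above the bench; the hinge turns about the clamp's y axis.
- handle_end (a point): Centre of the black ball (28 mm diameter) on the handle's end, 130 mm from handle_pivot. Open, the handle leans up at 33 to 59 degrees; it closes by pushing the ball down along its arc about handle_pivot. The push grows to about 7 to 12 N, then falls to nothing over centre; let go sooner, it springs part of the way open again.
- handle: The handle, a steel bar 18 x 10 mm with black grip; origin on its pivot. Past centre it drops by itself 2.9 degrees (6.5 mm at the ball) onto a hard stop and stays locked. A hidden adjusting screw sets where: the centre lies anywhere from 6.9 degrees above to 6.9 below level (ball centre 126 to 94 mm above the bench), to be felt or watched.
- cell: The lens cell under the clamp's sprung pad: an aluminium flange 52 mm in diameter, 6 mm thick, its stem held by friction (35 N) in the black round mount. Origin at the centre of the flange's underside. It slides only down; it starts 3.5 to 5 mm proud of the mount's rim, which is 30 mm above the bench.
- cell_top (a point): Centre of the cell's top: 36 mm above the bench when fully home (flange on the rim), 39.5 to 41 mm at the start.
- release_lever: The release lever, a small steel rocker. Origin on its fulcrum, 105 mm from the clamp's origin towards the handle's ball end and 65 mm above the bench. One arm reaches under the handle, the other carries the tab; a light spring returns it.
- lever_tab (a point): Centre of the top of the release lever's tab (30 mm long, 32 wide, 8 thick), 70 mm out from the fulcrum, beyond the ball: 75 mm above the bench at rest. Pressed down it moves freely (about 1 N), then lifts the locked handle back over centre (2 to 4 N) and the clamp springs open, after 5 to 38 mm of travel depending on the screw. Its own stop is 42 mm down.
- eyepiece: Bystander: black microscope eyepiece, 38 mm diameter, 52 mm tall, loose. Origin under its centre.
- oil_bottle: Bystander: small amber bottle, 32 mm diameter, 65 mm tall, loose. Origin under its centre.
- slide_box: Bystander: white plastic slide box, 85 x 100 x 34 mm, loose. Origin under its centre.

How it is judged:
By the outcome, as a careful person would: the job done as asked, in the order asked, and still so for the second after the job is handed in, with the robot touching nothing.
It also fails if it takes over 69 s, if anything falls off the work surface, if the arm or the gripper's body presses on something with over 40 N, if the wrist force passes 120 N, or if a joint passes its speed limit or range.

ROBOT

A 6-joint arm with a two-finger parallel gripper is mounted at the origin on the work surface. World frame = base frame: x ahead of the robot, y to its left, z up, the work surface at z = 0. Lengths are in m, angles in degrees, forces in N, time in s.
With the tool pointing down it reaches from about 0.35 to 0.875 m from the base axis. Payload 4.2 kg.
Tool frame: the origin (TCP) lies midway between the tips of the shut fingers; the grasp point (between the pads) lies 19 mm behind it; z points along the fingers, y is the line along which they close (so a half turn about z gives the same grasp; the last joint's range is limited). The gripper opens to 87 mm and grips with 3 to 60 N. Pads are 19 mm wide; open, the fingers measure 117 mm over their backs; the gripper's body (75 mm by 190 mm) begins 51 mm behind the grasp point.
Start: joints at [-56.918, 22.042, 0.453, 0, -68.411, -14.817], TCP at [0.196, -0.593, 0.223] pointing down, gripper open.
Joint ranges: [-179.83, 179.83], [-69.29, 118.12], [-61.27, 80.66], [-181.25, 117.63], [-171.15, -9.14], [-177.46, 177.46]. Speed limits (degrees/s): [159.86, 159.86, 180, 180, 180, 180].

INTERFACE

Orientations are given as [roll, pitch, yaw] about the fixed x, y, z axes, in that order (R = Rz(yaw) Ry(pitch) Rx(roll)).
In Python, from workcell import env gives the robot as it stands. The module is installed in compiled form; this text tells all that it offers. Calls block until the motion is done:
- env.goto(position, orientation): joint-space move of the TCP to a pose.
- env.move_straight(position, rotation=None, rate=0.15, force_limit=None): straight line of the TCP; rotation=None keeps the orientation; rate is the mean speed in m/s. With force_limit (N) it stops when the force on the tool has changed by that much, and returns True; else False.
- env.set_joints(angles): joint-space move.
- env.gripper_to(opening, grasp_force=None): opening from 0.0 (shut) to 1.0 (fully open); grasp_force is the grip in N (None keeps the last); returns when the fingers have stopped.
- env.dwell(seconds).
- env.inverse_kinematics(position, orientation): joint angles nearest the present ones, or None.
- env.read_state(): the state.
- env.grab_frame(name): name is "side" or "top"; returns a dict with "image" (420x560x3 uint8, blue, green, red), "fx", "fy", "cx", "cy" (pixels), "D" ([k1, k2, p1, p2, k3] as OpenCV has them; the pictures are not rectified), "position" and "orientation" of the camera in the world. Camera axes: x right, y up, looking along -z (the intrinsics and any distortion apply to the point x, -y, -z); pixel columns grow to the right and rows downward; lengths in m; the calibration is good to about 2 mm. A picture is of the moment at which its call begins. There is no depth.
A pose or a line that the arm cannot do raises env.Unreachable and nothing moves.
- env.close_job(): hands the job in; it is judged then, once.
Trained networks look in a picture, given as the dict that the camera call returned (one of the last four; its "shot" number tells which), for a name from the list of things; names that differ only in an ending like _2 or _b are one class to them, and where a whole thing is asked for, a point or a joint stands for the part that bears it (a point fixed in the world has none). Each returns a list of dicts, best first, with "score" (0 to 1); they miss things now and then, are a little off and sometimes report something else, mostly with a low value. They report only what shows in the picture. A call takes as long as a camera call.
- env.search_frame(picture, thing): "xyz" ([x, y, z] in m, in world coordinates, good to about 4 mm: the middle of the surface that is visible of it).
- env.trace(picture, thing): "mask" (420x560 bool, what is visible of it).
The state is a dict: "clock": time; "joint_positions": joint angles; "qvel": joint speeds; "joint_torque": joint torques, N m; "position": TCP position; "tool_rot": TCP orientation; "force": force on the tool from outside, world axes, zero at the start; "wrist_torque": the same for the moment, N m; "opening": opening from 0.0 (shut) to 1.0 (fully open); "finger_force": force on a finger pad.
Only numpy, scipy, OpenCV 4.12 (cv2) and the standard library are available. Lean on these libraries where they do the work, as an engineer would, in place of code of your own. Each camera call takes 0.05 s, during which the arm holds its last target. There are 200 camera calls.

## Working session

There is one attempt and no reset: what is moved stays moved. The work goes in short steps, each a Python script; the robot and the scene stay as the last script left them, time stands still between calls to the robot, and variables do not carry over. Pictures are saved under pics/ and viewed, at most 10 in all, crops included, and the job is handed in when it is done.

```bash
mkdir -p pics; python3 - <<'E'
from workcell import env
import cv2,numpy as np
ims=[]
for n in("side","top"):
    f=env.grab_frame(n); cv2.imwrite(f"pics/{n}0.png",f["image"])
    print(n,f["position"],f["orientation"],f["fx"])
    for t in("clamp","handle_pivot","handle_end","lever_tab","release_lever","cell_top","eyepiece","oil_bottle","slide_box"):
        print(t,[(np.round(r["xyz"],3).tolist(),round(r["score"],2)) for r in env.search_frame(f,t)[:2]])
print(env.read_state())
E
```

```text
side [0.50795344 0.57703821 0.82185031] [ 4.07480030e+01  1.59803942e-01 -1.66046670e+02] 515.0529226178194
clamp [([0.628, -0.087, 0.05], 0.85)]
handle_pivot [([0.621, -0.092, 0.052], 0.88)]
handle_end [([0.569, -0.069, 0.178], 0.82), ([0.63, -0.271, 0.033], 0.63)]
lever_tab [([0.495, -0.048, 0.073], 0.84)]
release_lever [([0.496, -0.048, 0.074], 0.93)]
cell_top [([0.632, -0.093, 0.038], 0.79)]
eyepiece [([0.527, -0.225, 0.043], 0.62)]
oil_bottle [([0.645, 0.073, 0.041], 0.97)]
slide_box [([0.63, -0.269, 0.034], 0.95), ([0.631, -0.093, 0.037], 0.43)]
top [0.50452273 0.00303282 1.02608631] [  8.58786858   0.27101716 -89.78372215] 529.5979577640685
clamp [([0.619, -0.092, 0.041], 0.67)]
handle_pivot []
handle_end [([0.573, -0.077, 0.179], 0.96)]
lever_tab [([0.484, -0.043, 0.074], 0.87)]
release_lever [([0.486, -0.042, 0.075], 0.74)]
cell_top [([0.483, -0.045, 0.077], 0.37)]
eyepiece [([0.531, -0.232, 0.054], 0.68), ([0.632, -0.087, 0.036], 0.39)]
oil_bottle [([0.641, 0.066, 0.044], 0.48)]
slide_box [([0.63, -0.276, 0.034], 0.95)]
{'clock': 1.0, 'joint_positions': array([-5.69181668e+01,  2.20409618e+01,  4.51764865e-01, -8.23489877e-05,
       -6.84116821e+01, -1.48174206e+01]), 'qvel': array([-0.05112267,  0.07501736,  0.00459672, -0.00941319, -0.00527048,
        0.03412168]), 'joint_torque': array([-1.71981360e-04, -3.90477169e+01,  1.87622237e+01,  4.22437012e+00,
        1.54468644e-02, -2.48416814e-05]), 'position': array([ 0.19589618, -0.59347352,  0.22255154]), 'tool_rot': array([ 1.79999131e+02, -1.50780925e-04, -1.61735618e+02]), 'force': array([0.60730752, 0.46912702, 0.13953517]), 'wrist_torque': array([-0.09085335,  0.00015538, -0.01503511]), 'finger_force': 0.0, 'opening': 1.000964055847524}
```

View pics/side0.png

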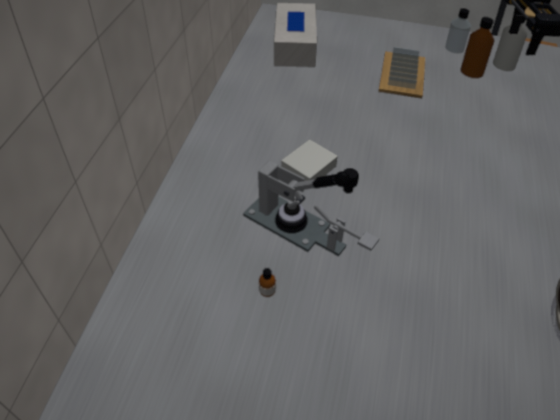

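View pics/top0.png

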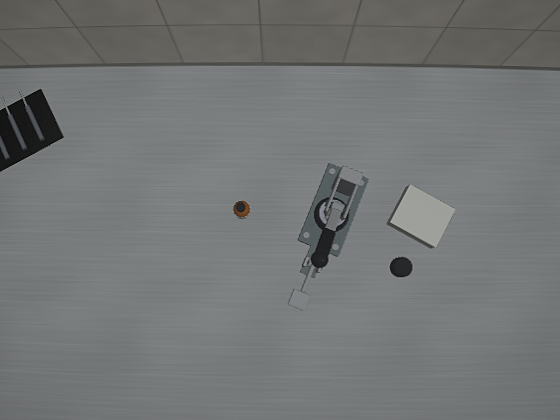

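```bash
python3 - <<'E'
from workcell import env
import cv2,numpy as np
out=[]
for n,(x,y) in(("side",(230,130)),("top",(270,150))):
    f=env.grab_frame(n)
    c=f["image"][y:y+160,x:x+160]
    out.append(cv2.convertScaleAbs(cv2.resize(c,(400,400),interpolation=cv2.INTER_CUBIC),alpha=1.8))
    for t in("handle_end","lever_tab","release_lever","cell_top","clamp"):
        for r in env.trace(f,t)[:1]:
            v,u=np.nonzero(r["mask"]); print(n,t,round(r["score"],2),u.mean().round(1),v.mean().round(1),u.min(),u.max(),v.min(),v.max())
cv2.imwrite("pics/crop1.png",np.hstack(out))
E
```

```text
side handle_end 0.76 323.8 181.4 293 349 171 191
side lever_tab 0.63 267.2 283.1 258 276 269 295
side release_lever 0.58 351.5 232.2 315 378 206 249
side cell_top 0.73 290.3 215.7 279 304 206 222
side clamp 0.57 300.0 210.6 245 378 162 255
top handle_end 0.85 325.9 239.6 311 340 208 267
top lever_tab 0.67 301.6 292.4 290 315 263 308
top release_lever 0.55 301.3 293.3 289 314 263 309
top cell_top 0.42 326.1 215.3 319 343 203 225
top clamp 0.7 328.3 222.7 289 366 164 310
```

View pics/crop1.png

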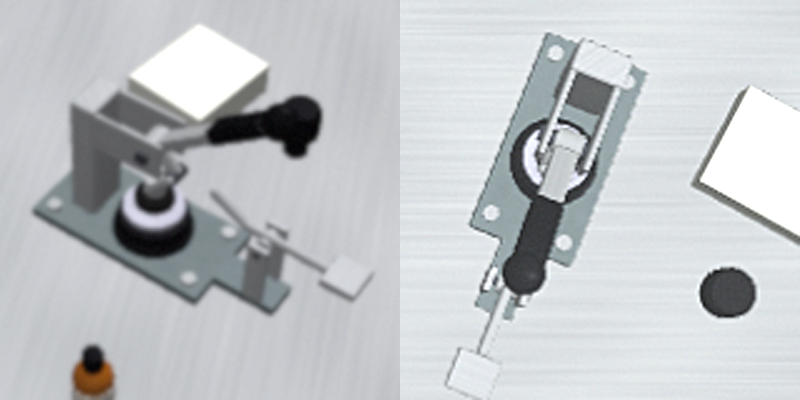

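```bash
cat >h.py <<'E'
from workcell import env
import cv2,numpy as np
from scipy.spatial.transform import Rotation as R
from scipy.optimize import least_squares
def proj(f,P):
    p=(np.atleast_2d(P)-f["position"])@R.from_euler("xyz",f["orientation"],degrees=True).as_matrix()
    K=np.array([[f["fx"],0,f["cx"]],[0,f["fy"],f["cy"]],[0,0,1.]])
    return cv2.projectPoints(p*[1,-1,-1],np.zeros(3),np.zeros(3),K,np.array(f["D"],float))[0][:,0]
def pts(q):
    x,y,w,a=q; c,s=np.cos(w),np.sin(w)
    L=np.array([[-.13*np.cos(a),0,.11+.13*np.sin(a)],[-.175,0,.075],[.095,.0425,.01],[.095,-.0425,.01],[-.07,-.0425,.01],[-.07,.0425,.01]])
    return L@np.array([[c,s,0],[-s,c,0],[0,0,1]])+[x,y,0]
E
python3 - <<'E'
from h import *
fs,ft=env.grab_frame("side"),env.grab_frame("top")
S=np.array([[349.2,177.2],[368.4,240.4]])
T=np.array([[319.2,259.2],[299,299.6],[328,162.8],[369.2,178.8],[338.4,256.4],[297.2,240]])
def res(q):
    P=pts(q); return np.r_[(proj(fs,P[:2])-S).ravel(),(proj(ft,P)-T).ravel()]
r=least_squares(res,[.62,-.09,-.3,.7])
print(r.x,np.degrees(r.x[2:])); print(r.fun.round(1)); print(pts(r.x).round(4))
E
```

```text
[ 0.63695191 -0.10598869 -0.38386674  0.65540436] [-21.99394418  37.5519035 ]
[-6.4  2.4  1.3 -1.1  0.4  1.6  0.3  1.7  0.7  0.1 -0.2  0.1  0.3  0.8
  0.3  0.6]
[[ 0.5414 -0.0674  0.1892]
 [ 0.4747 -0.0404  0.075 ]
 [ 0.741  -0.1022  0.01  ]
 [ 0.7091 -0.181   0.01  ]
 [ 0.5561 -0.1192  0.01  ]
 [ 0.588  -0.0404  0.01  ]]
```

```bash
python3 - <<'E'
from h import *
fs,ft=env.grab_frame("side"),env.grab_frame("top")
S=np.array([[349.2,177.2],[368.4,240.4]])
T=np.array([[319.2,259.2],[299,299.6],[328,162.8],[369.2,178.8],[338.4,256.4],[297.2,240]])
def res(q):
    P=pts(q); return np.r_[(proj(fs,P[1:2])-S[1:]).ravel(),(proj(ft,P)-T).ravel()]
r=least_squares(res,[.62,-.09,-.3,.7])
print(r.x,np.degrees(r.x[2:])); print(r.fun.round(1)); print(pts(r.x)[:2].round(4),proj(fs,pts(r.x)))
print("eyepiece",proj(fs,[[.531,-.234,z] for z in(0,.052)]),proj(ft,[[.531,-.234,.052]]))
E
python3 - <<'E'
import cv2
a=cv2.imread("pics/side0.png")[155:205,300:370]
cv2.imwrite("pics/c2.png",cv2.convertScaleAbs(cv2.resize(a,None,fx=8,fy=8,interpolation=cv2.INTER_CUBIC),alpha=3,beta=20))
E
```

```text
[ 0.63828958 -0.10542099 -0.38898538  0.66767962] [-22.28722039  38.25522428]
[ 0.3 -0.6  0.   0.  -0.5  0.7  0.6 -0.6 -0.3 -0.3 -0.2  0.2 -0.1 -0.3]
[[ 0.5438 -0.0667  0.1905]
 [ 0.4764 -0.0391  0.075 ]] [[341.38668635 179.07752854]
 [368.74684809 239.75041288]
 [241.83387343 212.44754192]
 [265.94644363 188.90781249]
 [330.01064039 222.81082793]
 [307.25002673 249.29906283]]
eyepiece [[350.06216492 189.2241594 ]
 [352.75044102 172.3972994 ]] [[403.82364132 269.76394565]]
```

View pics/c2.png

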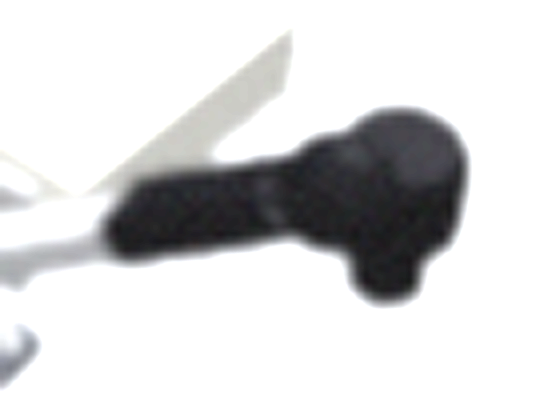

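```bash
cat >>h.py <<'E'
O=np.array([.6383,-.1054,0]);W=np.radians(-22.29)
ex=np.array([np.cos(W),np.sin(W),0]);ey=np.array([-np.sin(W),np.cos(W),0]);ez=np.array([0,0,1.])
def P(x,z): return O+x*ex+z*ez
def ori(tilt,s):
    t=np.radians(tilt); zt=-np.cos(t)*ez+np.sin(t)*ex; yt=s*ey
    return R.from_matrix(np.c_[np.cross(yt,zt),yt,zt]).as_euler("xyz",degrees=True)
def ball(a,up=.014):
    a=np.radians(a); return P(-.13*np.cos(a),.11+.13*np.sin(a)+up)
E
python3 - <<'E'
from h import *
for s in(1,-1):
    print(s,env.inverse_kinematics(ball(38.3,.1),ori(0,s)),env.inverse_kinematics(ball(-10),ori(0,s)))
    for t in(0,20,30): print(t,env.inverse_kinematics(P(-.178,.08),ori(t,s)),env.inverse_kinematics(P(-.178,.033),ori(t,s)))
E
```

```text
1 [ 9.96301709e+00  1.21182253e+01 -3.82736978e+00 -2.54444375e-14
 -7.40544049e+01 -1.22253017e+02] [ 1.15529889e+01  1.93863572e+01 -2.32278763e+01 -2.54444375e-14
 -4.73857666e+01 -1.23842989e+02]
0 [ 1.50804545e+01  1.70815743e+01 -3.10526595e+01 -2.54444375e-14
 -4.18657661e+01 -1.27370455e+02] [ 1.50804545e+01  2.15141629e+01 -3.37618245e+01 -2.54444375e-14
 -3.47240126e+01 -1.27370455e+02]
20 None None
30 None [ -24.92793305   16.93595172  -52.39234007 -171.89522153   -9.39417614
   84.28742153]
-1 [ 9.96301709e+00  1.21182253e+01 -3.82736978e+00  2.54444375e-14
 -7.40544049e+01  5.77469829e+01] [ 1.15529889e+01  1.93863572e+01 -2.32278763e+01  2.54444375e-14
 -4.73857666e+01  5.61570111e+01]
0 [ 1.50804545e+01  1.70815743e+01 -3.10526595e+01  2.54444375e-14
 -4.18657661e+01  5.26295455e+01] [ 1.50804545e+01  2.15141629e+01 -3.37618245e+01  2.54444375e-14
 -3.47240126e+01  5.26295455e+01]
20 None None
30 None [ -24.92793305   16.93595172  -52.39234007 -171.89522153   -9.39417614
  -95.71257847]
```

```bash
cat >push.py <<'E'
from h import *
env.gripper_to(0,10)
env.goto(ball(38.3,.08),ori(0,-1))
q=ball(38.3,.022); env.move_straight(q)
env.dwell(.2); f0=env.read_state()["force"][2]; peak=0; log=[]; a=40; done=False
while a>-11:
    a-=2 if a>12 else .6
    env.move_straight(ball(a),rate=.05,force_limit=18)
    s=env.read_state(); F=s["force"][2]-f0; peak=max(peak,F)
    log.append((round(a,1),round(F,1),round(s["position"][2]-ball(a)[2],4)))
    if F>20: print("HARD"); break
    if peak>5 and F<.8: done=True; break
print(f0,peak,done,log,env.read_state()["clock"])
for n in("side","top"):
    cv2.imwrite(f"pics/{n}1.png",env.grab_frame(n)["image"])
E
python3 push.py
python3 - <<'E'
from h import *
for t in(8,10,12,14,16,18):print(t,[None if j is None else j.round(0) for j in (env.inverse_kinematics(P(x,z),ori(t,-1)) for x,z in((-.178,.12),(-.178,.08),(-.172,.035)))])
E
```

```text
-0.27972589555872435 10.684368860946572 True [(38, np.float64(0.3), np.float64(-0.0004)), (36, np.float64(0.4), np.float64(-0.0003)), (34, np.float64(0.8), np.float64(-0.0003)), (32, np.float64(0.7), np.float64(-0.0003)), (30, np.float64(3.1), np.float64(0.0003)), (28, np.float64(6.2), np.float64(0.0008)), (26, np.float64(8.8), np.float64(0.0014)), (24, np.float64(10.2), np.float64(0.0015)), (22, np.float64(10.7), np.float64(0.0012)), (20, np.float64(9.0), np.float64(0.0009)), (18, np.float64(8.6), np.float64(0.0007)), (16, np.float64(8.3), np.float64(0.0005)), (14, np.float64(6.9), np.float64(0.0005)), (12, np.float64(8.1), np.float64(0.0005)), (11.4, np.float64(7.1), np.float64(0.0005)), (10.8, np.float64(7.1), np.float64(0.0005)), (10.2, np.float64(5.7), np.float64(0.0004)), (9.6, np.float64(6.8), np.float64(0.0004)), (9.0, np.float64(6.6), np.float64(0.0003)), (8.4, np.float64(5.8), np.float64(0.0002)), (7.8, np.float64(6.8), np.float64(0.0002)), (7.2, np.float64(5.8), np.float64(0.0001)), (6.6, np.float64(5.5), np.float64(0.0001)), (6.0, np.float64(4.7), np.float64(0.0)), (5.4, 
[... 464 characters left out ...]
  10., -37.,   9., -37.,  43.]), array([ 18.,  14., -40.,  10., -30.,  41.]), array([ 18.,  19., -44.,  14., -22.,  38.])]
10 [array([ 19.,   9., -39.,  12., -34.,  39.]), array([ 19.,  13., -43.,  15., -27.,  36.]), array([ 18.,  18., -47.,  21., -18.,  30.])]
12 [array([ 20.,   9., -42.,  16., -31.,  35.]), array([ 19.,  12., -46.,  20., -23.,  30.]), array([ 16.,  17., -53.,  36., -13.,  18.])]
14 [array([ 20.,   8., -45.,  20., -28.,  30.]), array([ 19.,  12., -50.,  28., -20.,  23.]), None]
16 [array([ 20.,   7., -48.,  26., -25.,  24.]), array([ 17.,  11., -55.,  40., -16.,  12.]), None]
18 [array([ 20.,   6., -52.,  34., -22.,  17.]), array([ 11.,  10., -59.,  61., -11.,  -3.]), None]
```

```bash
cat >push2.py <<'E'
from h import *
def avg():
    v=[]
    for _ in range(10): env.dwell(.02); v.append(env.read_state()["force"][2])
    return np.mean(v)+.28
a=0.; log=[(a,round(avg(),2))]; z=0
while a>-5 and z<2:
    a-=.5; env.move_straight(ball(a),rate=.05,force_limit=10); F=avg(); log.append((a,round(F,2)))
    if F>6: break
    z=z+1 if F<.25 else 0
print(log,env.read_state()["clock"])
f=env.grab_frame("side")
print(proj(f,[ball(b,0) for b in(0,-2,-4)]).round(1).tolist())
cv2.imwrite("pics/s2.png",cv2.convertScaleAbs(cv2.resize(f["image"][150:260,280:400],None,fx=5,fy=5,interpolation=cv2.INTER_CUBIC),alpha=2.2))
E
python3 push2.py
```

```text
[(0.0, np.float64(1.06)), (-0.5, np.float64(1.07)), (-1.0, np.float64(1.05)), (-1.5, np.float64(0.33)), (-2.0, np.float64(-0.21)), (-2.5, np.float64(0.09))] 17.2417
[[350.0, 216.6], [349.7, 218.2], [349.3, 219.7]]
```

View pics/s2.png

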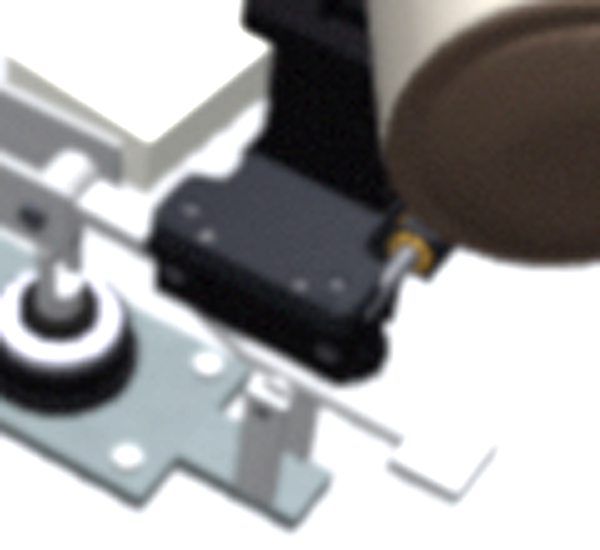

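```bash
cat >look.py <<'E'
from h import *
env.move_straight(ball(-2.5,.12)); env.dwell(.3)
env.goto(P(-.26,.25),ori(10,-1)); env.dwell(.2)
for n,(x,y) in(("side",(240,140)),("top",(270,150))):
    f=env.grab_frame(n)
    print(n,proj(f,[ball(b,0) for b in(0,-2,-4,-6)]).round(1).tolist(),[(r["xyz"],r["score"]) for r in env.search_frame(f,"handle_end")[:1]])
    cv2.imwrite(f"pics/{n}3.png",cv2.convertScaleAbs(cv2.resize(f["image"][y:y+130,x:x+140],None,fx=4,fy=4,interpolation=cv2.INTER_CUBIC),alpha=2.2))
print(env.read_state()["clock"],env.read_state()["force"])
E
python3 look.py
```

```text
side [[350.0, 216.6], [349.7, 218.2], [349.3, 219.7], [348.9, 221.2]] [([0.5602, -0.0703, 0.1131], 0.56)]
top [[309.2, 276.5], [309.1, 276.4], [309.0, 276.4], [308.9, 276.2]] [([0.5619, -0.0702, 0.1177], 0.9)]
19.45 [ 0.49538188 -0.07985059 -0.20848059]
```

View pics/side3.png

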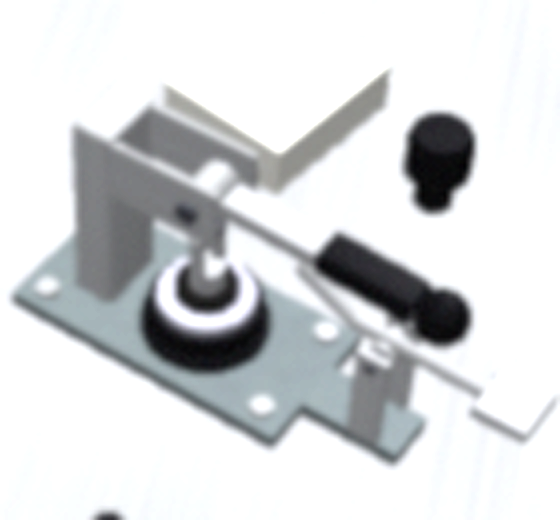

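```bash
cat >press.py <<'E'
from h import *
o=ori(10,-1)
def tab(th,d=.076,h=.0105):
    t=np.radians(th); return P(-.105-d*np.cos(t)-h*np.sin(t),.065+h*np.cos(t)-d*np.sin(t))
assert all(env.inverse_kinematics(tab(t),o) is not None for t in range(0,33))
env.goto(P(-.181,.12),o); env.move_straight(P(-.181,.085),o,rate=.08)
def avg():
    v=[]
    for _ in range(6): env.dwell(.02); v.append(env.read_state()["force"][2])
    return np.mean(v)
f0=avg(); log=[]; th=0; opened=False
while th<32 and not opened:
    th+=1.5; env.move_straight(tab(th),rate=.06,force_limit=10); F=avg()-f0
    f=env.grab_frame("top"); r=env.search_frame(f,"handle_end")
    z=r[0]["xyz"][2] if r and r[0]["score"]>.5 else None
    log.append((th,round(F,1),z and round(z,3)))
    if F>10: break
    opened=z is not None and z>.15
print(log,env.read_state()["clock"])
cv2.imwrite("pics/p.png",np.hstack([env.grab_frame(n)["image"][100:400,150:550] for n in("side","top")]))
E
python3 press.py
```

```text
[(1.5, np.float64(0.4), 0.117), (3.0, np.float64(0.9), 0.12), (4.5, np.float64(0.1), 0.116), (6.0, np.float64(0.5), 0.117), (7.5, np.float64(0.4), 0.116), (9.0, np.float64(0.7), 0.115), (10.5, np.float64(1.0), 0.117), (12.0, np.float64(1.1), 0.182)] 24.4917
```

View pics/p.png

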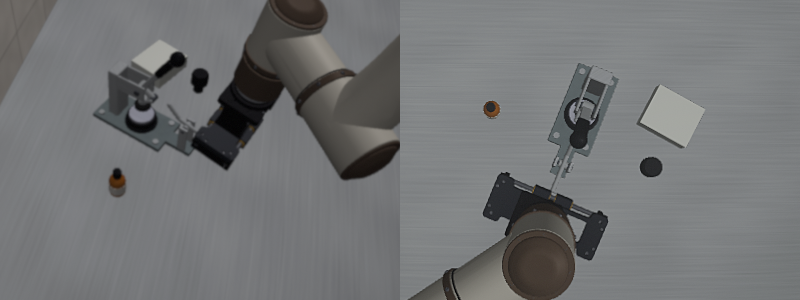

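```bash
cat >fin.py <<'E'
from h import *
env.move_straight(P(-.20,.16)); env.goto(P(-.26,.25),ori(10,-1)); env.dwell(.5)
for n in("side","top"):
    f=env.grab_frame(n)
    for t in("handle_end","cell_top","eyepiece"): print(n,t,[(r["xyz"],r["score"]) for r in env.search_frame(f,t)[:1]])
    if n=="side":
        c=lambda i:cv2.convertScaleAbs(cv2.resize(i[155:255,230:310],(400,500),interpolation=cv2.INTER_CUBIC),alpha=2)
        cv2.imwrite("pics/f.png",np.hstack([c(cv2.imread("pics/side0.png")),c(f["image"])]))
print(env.read_state()["clock"])
E
python3 fin.py
```

```text
side handle_end [([0.5757, -0.0747, 0.1894], 0.6)]
side cell_top [([0.634, -0.0962, 0.0346], 0.64)]
side eyepiece [([0.5331, -0.2187, 0.0439], 0.82)]
top handle_end [([0.5775, -0.0809, 0.1902], 0.94)]
top cell_top [([0.6314, -0.0916, 0.0372], 0.56)]
top eyepiece [([0.5362, -0.2304, 0.0512], 0.82)]
26.8333
```

View pics/f.png

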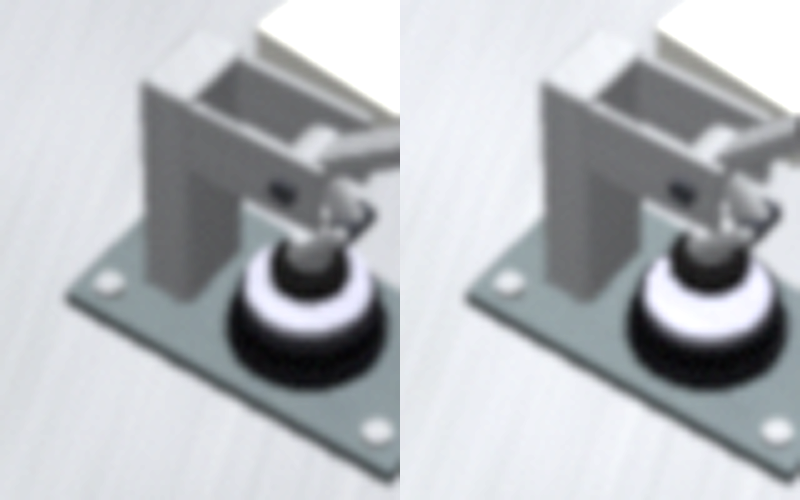

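```bash
python3 -c "
from workcell import env
print(env.close_job())"
```

```text
the job is handed in; nothing more can be done
None
```

The clamp locked over centre by itself, then sprang open at the release lever, and the cell looks fully home in the before/after pictures; peak push was about 11 N on the handle and 1 N on the lever, and the job was handed in at about 27 s.

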